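Nest the sieves on the shaker and hold the stack down for clamping

ROBOT

A 6-joint arm with a two-finger parallel gripper is mounted at the origin on a cart in front of the work surface, level with it; the furniture and walls round the work are solid. World frame = base frame: x ahead of the robot, y to its left, z up, the work surface at z = 0. Lengths are in m, angles in rad, forces in N, time in s.
With the tool pointing down it reaches from about 0.375 to 0.975 m from the base axis. Payload 3.8 kg.
Tool frame: the origin (TCP) lies at the centre of the arm's flange, where the gripper is bolted on; the fingertips stand 173 mm ahead of it and the grasp point (between the pads) lies ctrl.grasp_offset ahead of it (ctrl.grasp_offset is the distance from the TCP to the grasp point, in m); z points along the fingers, y is the line along which they close (so a half turn about z gives the same grasp; the last joint's range is limited). The gripper opens to 85 mm and grips with 20 to 120 N. Pads are 22 mm wide; open, the fingers measure 114 mm over their backs; the gripper's body (76 mm by 85 mm) begins 54 mm behind the grasp point. The pads swing forward as they close: fully open they stand 13 mm farther back than shut.
Start: joints at [1.076, 0.264, 1.604, -0, 1.274, -0.037], TCP at [0.298, 0.605, 0.405] pointing down, gripper open.
Joint ranges: [-2.63, 2.63], [-0.94, 2.18], [0.31, 2.57], [-1.31, 4.45], [0, 2.66], [-2.55, 2.55]. Speed limits (rad/s): [2.57, 2.57, 3.14, 3.14, 3.14, 3.14].

INTERFACE

Orientations are given as a unit quaternion [w, x, y, z].
In Python, from cell import ctrl gives the robot as it stands.
- The arm moves only by the tool carry_out, never from a script. Its argument "commands" is text: rows parted by semicolons, each of 7 numbers parted by spaces: the opening, from 0 (shut) to 1 (fully open), then the shift along the tool's x, y, z in cm, then the turn, a rotation vector about the tool's x, y, z in degrees. In form: grip x y z rx ry rz; .... A call has 1 to 12 rows; each row shifts and turns the commanded pose from where the row before left it, along the tool's axes as they then stand; what a row does not reach is not made up. A row lasts 1/10 s, in which the tool goes at most 50 mm and 8.59 degrees, less where a joint would pass 70% of its speed; a pose out of reach is approached as far as the arm can. A call with a gripper value outside its range is refused whole. The fingers move at their own pace and stop on an object; "squeeze" is the grip in N (left out, the last holds). Time passes only in rows, so rows that do not move let the fingers close. It gives the time, the measured TCP pose, the force, the opening and the grip force at its end, in the units of the state.
- ctrl.read_state(): the state, without advancing time (a new reading comes with each control period).
- ctrl.grab_frame(name): name is "side" or "top"; returns a dict with "image" (384x512x3 uint8, red, green, blue), "range_z" (384x512 float32, m along the optical axis (not along the pixel's ray), 0 where there is no reading), "fov_y" (degrees; the focal length in pixels is half the picture's height over the tangent of half this angle, whatever the lens; pixels are square), "cx", "cy" (the principal point, pixels), "camera_from_world" (4x4, takes a point from world to camera coordinates). Camera axes: x right, y down, z forward; pixel columns grow to the right and rows downward; lengths in m; the calibration is good to about 2 mm. A picture is of the moment at which its call begins.
- ctrl.job_done(): hands the job in; it is judged then, once.
The state is a dict: "t": time; "q": joint angles; "joint_vel": joint speeds; "joint_efforts": joint torques, N m; "ee_pos": TCP position; "tool_rot": TCP orientation; "force": force on the tool from outside, world axes, zero at the start; "moment": the same for the moment, N m; "finger_gap": opening from 0.0 (shut) to 1.0 (fully open); "grip_force": force on a finger pad.
Only numpy, scipy, OpenCV 4.12 (cv2) and the standard library are available. Lean on these libraries where they do the work, as an engineer would, in place of code of your own. Each camera call takes 0.05 s, during which the arm holds its last target. There are 200 camera calls.

TASK

Nest the two steel sieves upright on the pan of the sieve shaker, first the fine-meshed low one into the pan, then the coarse-meshed tall one into the fine one, both fully home. Then press the stack down with a gentle, steady push (about 10 N) until the top of the sprung plate under the pan is flush with the collar round it, never down to its stop, and finish while still holding it there: the teacher will close the catches, so do not let go. Leave the rocks and the tape roll where they are.

Things in the scene. Friction and masses are not known exactly. Their poses are not given: they have to be found in the camera images.
- fine_sieve: Low sieve, fine wire mesh: steel cup, 40 mm high in all. Origin: centre of its underside, z up. Lowest 8 mm: spigot 49 mm across, foot chamfered to 43 mm; then a flat shoulder and a straight body 60 mm outside diameter, wall 3 mm, mouth 54 mm; mesh 9 mm above the underside. About 60 g. Stands upright on the table beside the shaker (sieves may swap sides). Grip round the body near the rim.
- coarse_sieve: Tall sieve, coarse wire mesh (8.5 mm): same diameters, spigot, shoulder and mouth as the fine sieve, but 55 mm high in all, about 60 g. Origin: centre of its underside, z up. Fully home, its shoulder rests on the rim of the fine sieve, its origin 32 mm above that of the fine sieve.
- pan_mouth (a point): Centre of the mouth, at rim height, of the steel receiver pan fixed on the shaker's sprung plate; z up. Pan 60 mm outside, mouth 54 mm, 20 mm deep, rim 24 mm above the plate's top, 63 mm above the table when the plate is up; sinks with the plate. A sieve fully home rests with its shoulder on the rim, origin 8 mm below this point.
- shaker: Sieve shaker, fixed: grey base 130 x 130 mm, with a small folded catch outside each of two opposite edges (160 mm over them) and an aluminium collar 108 mm across, top 30 mm above the table, round the sprung plate. Origin: centre of the base on the table, z up.
- plate (a joint): Travel in m of the sprung plate (dark steel disc 92 mm across): 0 = up, its top 9 mm above the collar; grows as it is pressed down; 0.009 = flush with the collar; 0.018 = hard stop. Spring is preloaded: the two sieves alone do not move it; it begins to sink at a push of about 1 N, then takes 1 N more per mm (about 10 N at flush).
- limonite: Brown rock 40 x 56 x 26 mm on the table, bystander. Origin: centre of its underside.
- tape_roll: Yellow roll of cloth tape 52 mm across, 28 mm high, bystander. Origin: centre of its underside.
- galena_rock: Small grey rock 30 x 36 x 21 mm on the table, bystander. Origin: centre of its underside.
There are look-alikes about, which are no part of the job. What is shaped like the fine_sieve but blue or red is not meant.

How it is judged:
By the outcome, as a careful person would: the job done as asked, in the order asked, and still so for the second after the job is handed in, while the arm keeps its last pose, push and grip.
It also fails if it takes over 45 s, if anything falls off the work surface, if the arm or the gripper's body presses on something with over 40 N, if the wrist force passes 120 N, or if a joint passes its speed limit or range.

## Working session

There is one attempt and no reset: what is moved stays moved. The work goes in short steps, Python scripts to look and compute and a tool call to move; the robot and the scene stay as the last step left them, time stands still between calls to the robot, and variables do not carry over. Pictures are saved under pics/ and viewed, at most 10 in all, crops included, and the job is handed in when it is done.

Besides the shell and the picture viewer there is one more tool, called after "Call:" by a JSON object that holds its "api" and its "payload", one argument or row to a line. carry_out: Moves the arm, as the interface text tells. Its arguments: {"type":"object","properties":{"commands":{"type":"string"},"squeeze":{"type":"number"}},"required":["commands"]}

```bash
mkdir -p pics; cat > h.py <<'E'
import numpy as np, cv2
from cell import ctrl
def grab(n):
    return ctrl.grab_frame(n)
def save(f,path,crop=None,s=1):
    im=f["image"]
    if crop: x0,y0,x1,y1=crop; im=im[y0:y1,x0:x1]
    im=cv2.resize(im,None,fx=s,fy=s,interpolation=cv2.INTER_CUBIC)
    cv2.imwrite(path,im[:,:,::-1])
def foc(f): return f["image"].shape[0]/2/np.tan(np.radians(f["fov_y"])/2)
def world(f):
    h,w=f["range_z"].shape; z=f["range_z"]; k=foc(f)
    u,v=np.meshgrid(np.arange(w),np.arange(h))
    P=np.stack([(u-f["cx"])/k*z,(v-f["cy"])/k*z,z],-1)
    T=np.linalg.inv(f["camera_from_world"])
    return P@T[:3,:3].T+T[:3,3]
E
python3 - <<'E'
from h import *
print(ctrl.read_state()); print(ctrl.grasp_offset)
for n in("top","side"):
    f=grab(n); save(f,f"pics/{n}0.png",s=1.5); np.savez(f"{n}0.npz",**{k:v for k,v in f.items()})
    print(n,f["fov_y"],f["cx"],f["cy"]);print(np.round(f["camera_from_world"],4), (f["range_z"]>0).mean())
E
```

```text
{'t': 0.0, 'q': array([ 1.07610669e+00,  2.64767534e-01,  1.60540112e+00,  1.35204039e-06,
        1.27371972e+00, -3.68947285e-02]), 'joint_vel': array([-0.0008337 ,  0.00045949, -0.00126402, -0.00095765,  0.00018622,
        0.0004598 ]), 'joint_efforts': array([ 1.30972039e-03, -5.15101254e+01, -3.67319298e+01, -1.52814564e-04,
        1.31420323e-02, -2.32736693e-05]), 'ee_pos': array([0.29816049, 0.60518362, 0.40333725]), 'tool_rot': array([-3.02137072e-04,  2.26903915e-01,  9.73916473e-01, -1.10738627e-03]), 'force': array([0.70396385, 0.23678739, 0.14398082]), 'moment': array([ 0.00326909,  0.04825812, -0.04173444]), 'grip_force': 0.0, 'finger_gap': 1.0021374389220845}
0.1547
top 50.765401161399126 258.2644335895637 200.6510258254708
[[ 0.0054 -1.      0.0021 -0.0075]
 [-0.9915 -0.0056 -0.13    0.5371]
 [ 0.1301 -0.0014 -0.9915  1.1683]
 [ 0.      0.      0.      1.    ]] 0.9959259033203125
side 54.99106666689574 246.5567609433244 197.2163868324654
[[ 0.9371 -0.3491 -0.0012 -0.4992]
 [-0.3073 -0.8234 -0.4771  0.2013]
 [ 0.1656  0.4474 -0.8789  1.0043]
 [ 0.      0.      0.      1.    ]] 0.9959208170572916
```

View pics/top0.png

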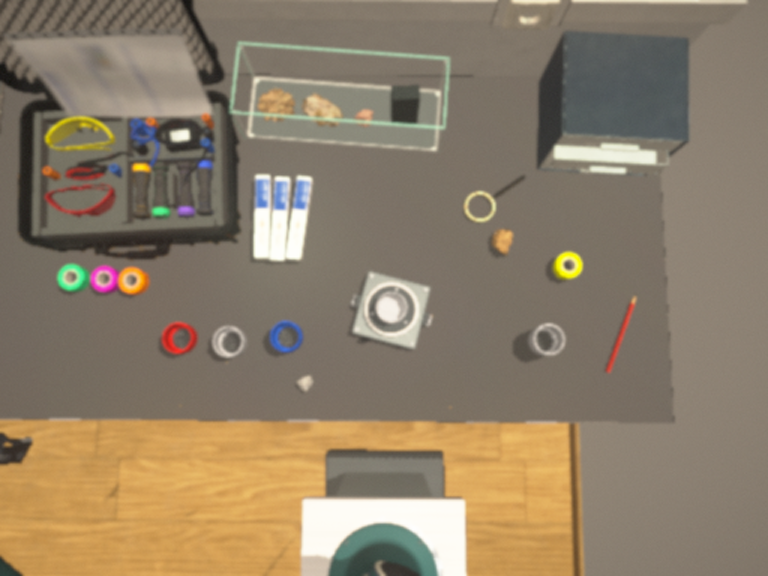

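View pics/side0.png

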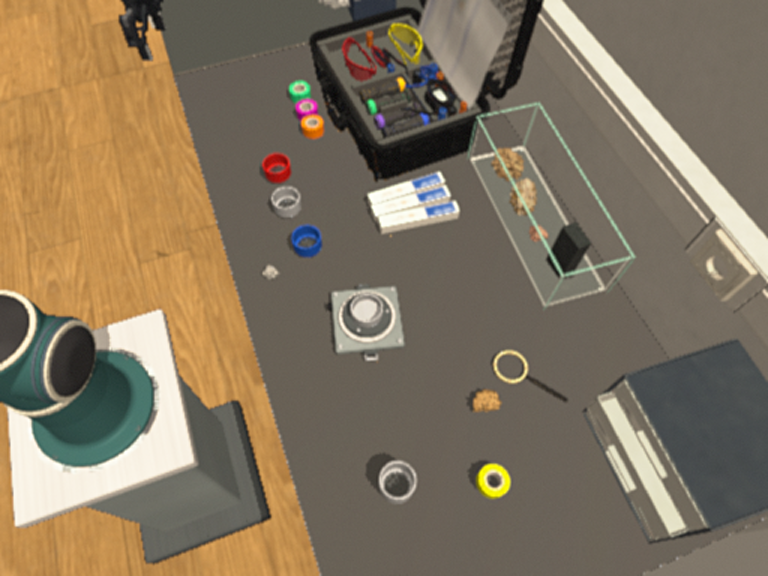

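Top view: candidates for the fine sieve are red (179,339), steel (228,342) and blue (285,337). The pan is at (390,308) and a tall steel cup, the coarse sieve, is at (547,340). By the description I choose the steel one at (228,342) as the fine sieve. The side view shows the same at (286,201), with the pan at (366,310) and the tall cup at (397,482). I'll check with close crops and depth.

```bash
python3 - <<'E'
from h import *
ims=[]
for n,pts in(("top",[(228,342),(547,340),(390,308)]),("side",[(286,201),(397,482),(366,310)])):
    f=dict(np.load(f"{n}0.npz")); W=world(f); 
    row=[]
    for (u,v) in pts:
        u,v=int(u/1.5),int(v/1.5); r=26
        row.append(cv2.resize(f["image"][v-r:v+r,u-r:u+r],(260,260),interpolation=cv2.INTER_CUBIC))
        w=W[v-r:v+r,u-r:u+r].reshape(-1,3)
        h=np.histogram(w[:,2],bins=np.arange(-.01,.09,.004)); print(n,(u,v),h[0])
    ims.append(np.hstack(row))
cv2.imwrite("pics/crop1.png",np.vstack(ims)[:,:,::-1])
E
```

```text
top (152, 228) [  70  947 1165  174   91   51   17   22   22   25   19   53   33    4
    0    0    0    0    0    0    0    0    0    0]
top (364, 226) [ 112  991 1142  152   58   38   16   14   10   14   16   11   15   21
   16   46   19    0    0    0    0    0    0    0]
top (260, 205) [ 34 346 336  64   8  29 307 495 168 132  78 230 284 100  13   3   5  42
  22   0   0   0   0   0]
side (190, 134) [   0  129 1273  614   69  121   64   64   62   62   55   57  106   17
    0    0    0    0    0    0    0    0    0    0]
side (264, 321) [   0   48 1381  844   42  131   29   15   11   13   15   13   18    9
   14   23   72   17    0    0    0    0    0    0]
side (244, 206) [  0  27 613 251   7   2  29 381 411  87 129  56 290 214  50  24  26  35
  51  10   0   0   0   0]
```

View pics/crop1.png

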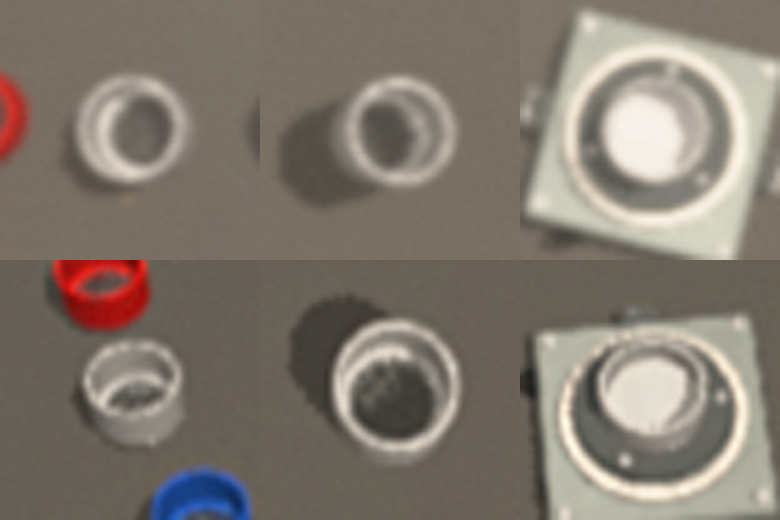

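The crops confirm it: the left one is a low grey steel sieve, the middle one a tall steel sieve (coarse mesh), and the right one the pan. Next I fit rim circles in both views.

```bash
cat >> h.py <<'E'
from scipy.optimize import least_squares
def rim(f,c,zlo,zhi,R=0.029,rad=0.05):
    W=world(f).reshape(-1,3); W=W[(f["range_z"].ravel()>0)]
    c=np.array(c,float)
    p=W[(W[:,2]>zlo)&(W[:,2]<zhi)&(np.hypot(*(W[:,:2]-c).T)<rad)]
    s=least_squares(lambda x:np.hypot(*(p[:,:2]-x).T)-R,p[:,:2].mean(0),loss="soft_l1",f_scale=.002)
    return s.x,len(p),np.median(p[:,2]),np.std(s.fun)
E
python3 - <<'E'
from h import *
np.set_printoptions(precision=4,suppress=True)
for n,pts in(("top",[(152,228),(364,226),(260,205),(190,225),(119,226),(203,255)]),("side",[(190,134),(264,321),(244,206),(204,160),(184,112),(180,181)])):
    f=dict(np.load(f"{n}0.npz")); W=world(f)
    for (u,v),(a,b) in zip(pts,[(.032,.046),(.047,.06),(.056,.07),(.032,.046),(.032,.046),(.008,.04)]):
        c=W[v-2:v+3,u-2:u+3].reshape(-1,3).mean(0)[:2]
        print(n,c,*rim(f,c,a,b))
    # shaker collar
E
```

```text
top [0.4561 0.3166] [0.4565 0.3074] 79 0.03738545969200269 0.001182488839337836
top [ 0.4658 -0.3261] [ 0.4632 -0.3174] 78 0.052520478930697334 0.0009345880070822843
top [ 0.5234 -0.0098] [ 0.5229 -0.012 ] 66 0.06133691174001754 0.0009180489549793562
top [0.466  0.2021] [0.4675 0.1946] 71 0.0380938369471322 0.0009780575191016838
top [0.4619 0.4179] [0.4636 0.4063] 82 0.03733128321061285 0.001180544640517423
top [0.376  0.1586] [0.3757 0.1867] 63 0.013482237914998363 0.006636658269639552
side [0.4541 0.3237] [0.4535 0.3055] 102 0.03850944679590207 0.004079888966504708
side [ 0.4633 -0.3131] [ 0.4603 -0.3192] 120 0.05579273383249661 0.0009406712916961196
side [ 0.5165 -0.0241] [ 0.5202 -0.0136] 111 0.06262296855303662 0.0011010721164004872
side [0.4667 0.2089] [0.4644 0.1934] 106 0.03925718441549292 0.0013870048438320776
side [0.4615 0.4224] [0.4605 0.4055] 98 0.038253941085358234 0.0017588233055755844
side [0.3746 0.154 ] [0.3827 0.1805] 60 0.016404422999023505 0.006483480664458169
```

Call:
{"api": "carry_out", "payload": {
  "commands": "1 0 0 0 0 0 8; 1 0 0 0 0 0 8; 1 0 0 0 0 0 8; 1 0 0 0 0 0 8; 1 0 0 0 0 0 8; 1 0 0 0 0 0 8; 1 0 0 0 0 0 8; 1 0 0 0 0 0 7.8; 1 0 0 0 0 0 0; 1 0 0 0 0 0 0",
  "squeeze": 40
}}

```text
t: 1.1
ee_pos: [0.2983, 0.6054, 0.4042]
tool_rot: [0.0, 0.706, 0.708, -0.0]
force: [-0.1, -0.4, -0.0]
finger_gap: 1.002
grip_force: 0.0
```

Call:
{"api": "carry_out", "payload": {
  "commands": "1 -3.7 2 1 0 0 0; 1 -3.7 2 1 0 0 0; 1 -3.7 2 1 0 0 0; 1 -3.7 2 1 0 0 0; 1 -3.7 2 1 0 0 0; 1 -3.7 2 1 0 0 0; 1 -3.7 2 2 0 0 0; 1 -3.7 1.6 2 0 0 0; 1 0 0 2 0 0 0; 1 0 0 0 0 0 0; 1 0 0 0 0 0 0"
}}

```text
t: 2.2
ee_pos: [0.4541, 0.3095, 0.2846]
tool_rot: [-0.0, 0.707, 0.707, -0.0]
force: [-0.1, 0.2, 0.5]
finger_gap: 0.998
grip_force: 0.0
```

Call:
{"api": "carry_out", "payload": {
  "commands": "1 -0.3 0.1 2 0 0 0; 1 0 0 2 0 0 0; 1 0 0 1 0 0 0; 1 0 0 0 0 0 0; 1 0 0 0 0 0 0"
}}

```text
t: 2.7
ee_pos: [0.4554, 0.3072, 0.2357]
tool_rot: [0.0, 0.707, 0.707, 0.001]
force: [-0.4, -0.1, 0.1]
finger_gap: 0.999
grip_force: 0.0
```

```bash
python3 - <<'E'
from h import *
np.set_printoptions(precision=4,suppress=True)
a=grab("side");b=grab("top")
im=[]
for f in(a,b):
    T=f["camera_from_world"];k=foc(f);p=T[:3,:3]@[.455,.3065,.06]+T[:3,3];u,v=int(p[0]/p[2]*k+f["cx"]),int(p[1]/p[2]*k+f["cy"]);r=40;print(u,v)
    im.append(cv2.resize(f["image"][v-r:v+r,u-r:u+r],(400,400),interpolation=cv2.INTER_CUBIC))
cv2.imwrite("pics/c2.png",np.hstack(im)[:,:,::-1])
W=world(a); s=W[(np.abs(W[...,0]-.455)<.08)&(np.abs(W[...,1]-.306)<.02)&(W[...,2]>.05)&(W[...,2]<.12)]
for side in(-1,1):
    q=s[np.sign(s[:,0]-.455)==side]
    if len(q): i=np.argsort(q[:,2])[:6]; print(side,len(q),q[i])
E
```

```text
189 127
150 227
-1 38 [[0.4085 0.2974 0.0791]
 [0.4056 0.298  0.0796]
 [0.4008 0.3023 0.0816]
 [0.4093 0.2977 0.0833]
 [0.4064 0.2982 0.0839]
 [0.4102 0.2982 0.0871]]
1 41 [[0.4971 0.3036 0.0776]
 [0.4985 0.2966 0.08  ]
 [0.4972 0.3131 0.0813]
 [0.5022 0.297  0.0828]
 [0.5072 0.302  0.0847]
 [0.503  0.2987 0.0853]]
```

View pics/c2.png

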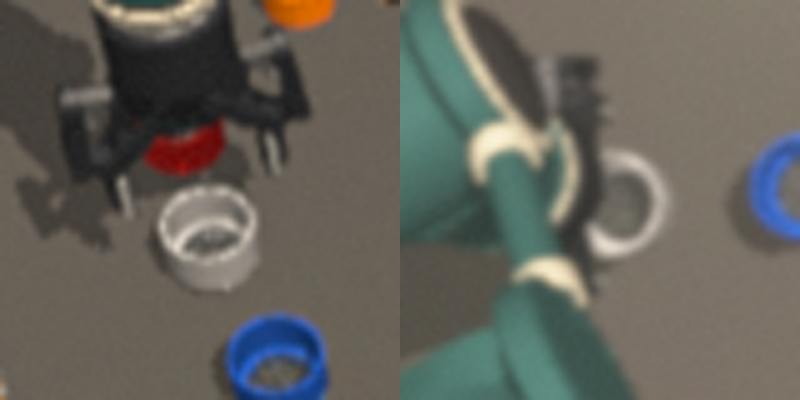

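The crop shows the fingers straddling the steel sieve, whose rim is at (205,210) in the left half. I descend and grip.

Call:
{"api": "carry_out", "payload": {
  "commands": "1 0 0 1.5 0 0 0; 1 0 0 1.5 0 0 0; 1 0 0 1.4 0 0 0; 1 0 0 0.8 0 0 0; 1 0 0 0 0 0 0; 0 0 0 0 0 0 0; 0 0 0 0 0 0 0; 0 0 0 0 0 0 0; 0 0 0 0 0 0 0; 0 0 0 0 0 0 0; 0 0 0 0 0 0 0; 0 0 0 0 0 0 0",
  "squeeze": 40
}}

```text
t: 4.0
ee_pos: [0.4556, 0.3067, 0.1834]
tool_rot: [0.0, 0.707, 0.707, 0.001]
force: [0.1, 0.6, 5.3]
finger_gap: 0.679
grip_force: 43.8
```

Call:
{"api": "carry_out", "payload": {
  "commands": "0 0 0 1 0 0 0; 0 0 0 0 0 0 0"
}}

```text
t: 4.2
ee_pos: [0.4562, 0.3077, 0.1778]
tool_rot: [-0.0, 0.707, 0.707, 0.001]
force: [-10.8, -3.7, 36.2]
finger_gap: 0.68
grip_force: 51.8
```

I got the sign wrong: the tool's +z points down, so that row pushed the sieve into the table instead of lifting it. The force peaked at 36 N, within limits. I'll release, restore the height and regrip.

Call:
{"api": "carry_out", "payload": {
  "commands": "0 0 0 -0.5 0 0 0; 0.85 0 0 0 0 0 0; 0.85 0 0 0 0 0 0; 0.85 0 0 -0.5 0 0 0; 0.85 0 0 0 0 0 0; 0.85 0 0 0 0 0 0; 0 0 0 0 0 0 0; 0 0 0 0 0 0 0; 0 0 0 0 0 0 0; 0 0 0 0 0 0 0; 0 0 0 0 0 0 0; 0 0 0 0 0 0 0"
}}

```text
t: 5.4
ee_pos: [0.4552, 0.3064, 0.1827]
tool_rot: [0.0, 0.707, 0.707, 0.0]
force: [0.7, -0.3, -0.2]
finger_gap: 0.676
grip_force: 43.7
```

Call:
{"api": "carry_out", "payload": {
  "commands": "0 0 0 -1 0 0 0; 0 0 0 -2 0 0 0; 0 0 0 -3 0 0 0; 0 0 0 -3 0 0 0; 0 -4 0.8 -1 0 0 0; 0 -4 0.8 0 0 0 0; 0 -4 0.8 0 0 0 0; 0 -4 0.8 0 0 0 0; 0 -4 0.8 0 0 0 0; 0 0 0 0 0 0 0; 0 0 0 0 0 0 0"
}}

```text
t: 6.5
ee_pos: [0.4951, 0.1056, 0.2831]
tool_rot: [-0.0, 0.708, 0.706, 0.0]
force: [0.3, -0.3, -0.2]
finger_gap: 0.675
grip_force: 43.5
```

Call:
{"api": "carry_out", "payload": {
  "commands": "0 -4 0.9 0 0 0 0; 0 -4 0.9 0 0 0 0; 0 -3.8 0.8 0 0 0 0; 0 0 0 0 0 0 0; 0 0 0 0 0 0 0; 0 0 0 0 0 0 0"
}}

```text
t: 7.1
ee_pos: [0.5207, -0.0101, 0.2825]
tool_rot: [-0.0, 0.707, 0.707, 0.0]
force: [0.4, -0.0, -0.1]
finger_gap: 0.676
grip_force: 43.5
```

```bash
python3 - <<'E'
from h import *
np.set_printoptions(precision=4,suppress=True)
s=ctrl.read_state();print(s["ee_pos"],s["force"])
a=grab("side");b=grab("top");im=[]
for f in(a,b):
    T=f["camera_from_world"];k=foc(f);p=T[:3,:3]@[.5215,-.0128,.09]+T[:3,3];u,v=int(p[0]/p[2]*k+f["cx"]),int(p[1]/p[2]*k+f["cy"]);r=40
    im.append(cv2.resize(f["image"][v-r:v+r,u-r:u+r],(400,400),interpolation=cv2.INTER_CUBIC))
    for zl,zh in((.125,.15),(.056,.07)): 
        try: print(rim(f,(.5215,-.0128),zl,zh,rad=.034))
        except Exception as e: print(e)
cv2.imwrite("pics/c3.png",np.hstack(im)[:,:,::-1])
E
```

```text
[ 0.5207 -0.0101  0.2825] [ 0.4161 -0.0349 -0.1251]
(array([ 0.5191, -0.0108]), 134, np.float64(0.13583814158510032), np.float64(0.002169430083167705))
(array([ 0.5204, -0.0133]), 71, np.float64(0.06328214703900159), np.float64(0.0011324557922425327))
(array([ 0.5208, -0.0094]), 3, np.float64(0.1293592084120092), np.float64(5.6084275780026284e-05))
(array([ 0.5231, -0.0111]), 9, np.float64(0.05990874830531401), np.float64(0.0008033924136293008))
```

View pics/c3.png

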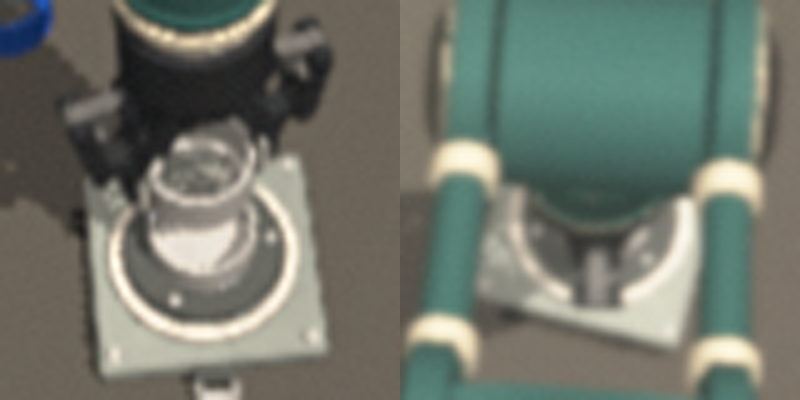

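The held fine sieve is upright above the pan, with its rim at (210,170) in the side crop and the pan at (200,245). I shift 1 mm in x and 2.7 mm in −y, then lower it.

Call:
{"api": "carry_out", "payload": {
  "commands": "0 -0.27 0.1 1 0 0 0; 0 0 0 1 0 0 0; 0 0 0 0.7 0 0 0; 0 0 0 0.4 0 0 0; 0 0 0 0.4 0 0 0; 0 0 0 0.3 0 0 0; 0 0 0 0.3 0 0 0; 0 0 0 0.2 0 0 0; 0 0 0 0 0 0 0; 0 0 0 0 0 0 0"
}}

```text
t: 8.2
ee_pos: [0.5221, -0.0143, 0.2398]
tool_rot: [0.0, 0.707, 0.707, 0.0]
force: [0.1, -0.4, -1.3]
finger_gap: 0.676
grip_force: 43.5
```

Call:
{"api": "carry_out", "payload": {
  "commands": "0 0.05 0 0.2 0 0 0; 0 0 0 0.1 0 0 0; 0 0 0 0 0 0 0; 0 0 0 0 0 0 0"
}}

```text
t: 8.6
ee_pos: [0.5223, -0.0138, 0.2371]
tool_rot: [0.0, 0.707, 0.707, 0.0]
force: [0.1, 0.5, 0.5]
finger_gap: 0.674
grip_force: 43.8
```

Call:
{"api": "carry_out", "payload": {
  "commands": "0 0 0 0.15 0 0 0; 0 0 0 0.1 0 0 0; 0 0 0 0 0 0 0; 0 0 0 0 0 0 0"
}}

```text
t: 9.0
ee_pos: [0.5223, -0.0138, 0.2345]
tool_rot: [0.0, 0.707, 0.707, 0.0]
force: [0.3, 0.2, 4.4]
finger_gap: 0.676
grip_force: 44.0
```

The force of about 4.4 N fits being home with about 3 mm of spring travel. I ease up, open and look.

Call:
{"api": "carry_out", "payload": {
  "commands": "0 0 0 -0.25 0 0 0; 0 0 0 0 0 0 0; 1 0 0 0 0 0 0; 1 0 0 0 0 0 0; 1 0 0 0 0 0 0; 1 0 0 -1 0 0 0; 1 0 0 -3 0 0 0; 1 0 0 -4 0 0 0; 1 -4 -0.8 0 0 0 0; 1 -4 -0.8 0 0 0 0; 1 -4 -0.8 0 0 0 0; 1 0 0 0 0 0 0"
}}

```text
t: 10.2
ee_pos: [0.4973, -0.1373, 0.3177]
tool_rot: [0.001, 0.709, 0.705, -0.0]
force: [0.4, 0.0, 0.3]
finger_gap: 1.001
grip_force: 0.0
```

```bash
python3 - <<'E'
from h import *
np.set_printoptions(precision=4,suppress=True)
s=ctrl.read_state();print(s["ee_pos"])
for n in("side","top"):
    f=grab(n); np.savez(f"{n}1.npz",**f)
    print(n,*rim(f,(.5215,-.0128),.085,.105,rad=.04)); print(*rim(f,(.461,-.318),.047,.062))
    W=world(f); r=np.hypot(W[...,0]-.5215,W[...,1]+.0128); q=W[r<.036]; q=q[(q[:,2]>.08)]; print(np.percentile(q[:,2],[50,80,95,99]))
    save(f,f"pics/{n}1.png",(200,150,330,260) if n=="side" else (200,150,330,260),s=4)
E
```

```text
[ 0.4973 -0.1373  0.3177]
side [ 0.4657 -0.0005] 5 0.09596067725160307 8.927945569899083e-05
[ 0.4603 -0.3192] 123 0.055950973995181785 0.0009244720169351062
[0.0945 0.0978 0.0987 0.0989]
top [ 0.5232 -0.0131] 75 0.09237365422134736 0.0009834721777406846
[ 0.4632 -0.317 ] 70 0.053162342069169366 0.0010376386806230848
[0.0919 0.0937 0.0954 0.0971]
```

View pics/side1.png

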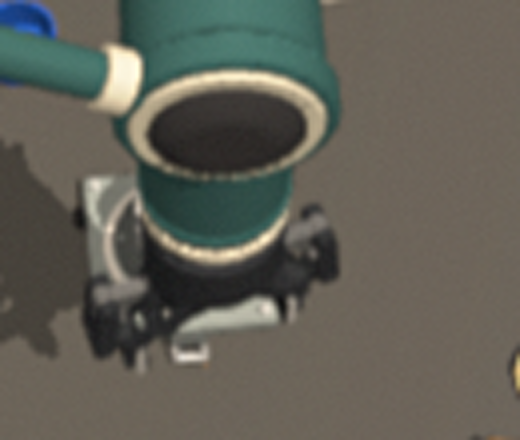

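The side view is blocked by the arm. The top camera puts the seated fine sieve's rim at (0.523, −0.013), height ≈ 0.0945 m after its −2 mm bias, so it is home. Next is the coarse sieve.

Call:
{"api": "carry_out", "payload": {
  "commands": "1 -4.5 -0.9 0 0 0 0; 1 -4.5 -0.9 0 0 0 0; 1 -4.5 -0.9 0 0 0 0; 1 -4.5 -0.9 1 0 0 0; 1 0 0 3 0 0 0; 1 0 0 0 0 0 0; 1 0 0 0 0 0 0; 1 0 0 0 0 0 0"
}}

```text
t: 11.1
ee_pos: [0.4628, -0.3127, 0.2777]
tool_rot: [0.0, 0.707, 0.708, 0.0]
force: [0.1, -0.2, 0.7]
finger_gap: 1.0
grip_force: 0.0
```

Call:
{"api": "carry_out", "payload": {
  "commands": "1 -0.5 -0.1 0 0 0 0; 1 0 0 2 0 0 0; 1 0 0 2 0 0 0; 1 0 0 2 0 0 0; 1 0 0 1.4 0 0 0; 1 0 0 0.7 0 0 0; 1 0 0 0 0 0 0; 1 0 0 0 0 0 0"
}}

```text
t: 11.9
ee_pos: [0.4613, -0.319, 0.1964]
tool_rot: [0.001, 0.707, 0.707, 0.0]
force: [-0.2, -1.5, 0.6]
finger_gap: 0.996
grip_force: 0.0
```

Call:
{"api": "carry_out", "payload": {
  "commands": "0 0 0 0 0 0 0; 0 0 0 0 0 0 0; 0 0 0 0 0 0 0; 0 0 0 0 0 0 0; 0 0 0 0 0 0 0; 0 0 0 0 0 0 0; 0 0 0 0 0 0 0; 0 0 0 0 0 0 0",
  "squeeze": 50
}}

```text
t: 12.7
ee_pos: [0.4615, -0.3194, 0.1973]
tool_rot: [0.001, 0.707, 0.707, 0.0]
force: [-0.8, 0.2, 6.0]
finger_gap: 0.697
grip_force: 54.1
```

Call:
{"api": "carry_out", "payload": {
  "commands": "0 0 0 -1 0 0 0; 0 0 0 -2 0 0 0; 0 0 0 -3 0 0 0; 0 0 0 -3 0 0 0; 0 0 0 -3 0 0 0; 0 0 0 -1 0 0 0; 0 0 0 0 0 0 0; 0 0 0 0 0 0 0"
}}

```text
t: 13.5
ee_pos: [0.4603, -0.3184, 0.3245]
tool_rot: [-0.001, 0.707, 0.707, -0.0]
force: [0.0, 0.4, -1.4]
finger_gap: 0.688
grip_force: 53.9
```

```bash
python3 - <<'E'
from h import *
np.set_printoptions(precision=4,suppress=True)
f=dict(np.load("side1.npz"));W=world(f).reshape(-1,3);p=W[(W[:,2]>.052)&(W[:,2]<.06)&(np.hypot(W[:,0]-.46,W[:,1]+.319)<.045)]
for n in("side","top"):
    g=grab(n)
    if n=="side":
        T=g["camera_from_world"];k=foc(g);q=T[:3,:3]@[.4615,-.319,.16]+T[:3,3];u,v=int(q[0]/q[2]*k+g["cx"]),int(q[1]/q[2]*k+g["cy"])
        save(g,"pics/c4.png",(u-50,v-40,u+50,v+50),5)
s=least_squares(lambda x:np.hypot(*(p[:,:2]-x[:2]).T)-x[2],[.46,-.319,.029]);print(s.x, np.percentile(np.hypot(*(p[:,:2]-s.x[:2]).T),[5,95]))
st=ctrl.read_state();print(st["ee_pos"],st["force"],st["finger_gap"])
E
```

```text
[ 0.4605 -0.3189  0.0282] [0.0268 0.0296]
[ 0.4601 -0.3182  0.3234] [ 0.2429 -0.1616 -0.0468] 0.693064471667472
```

View pics/c4.png

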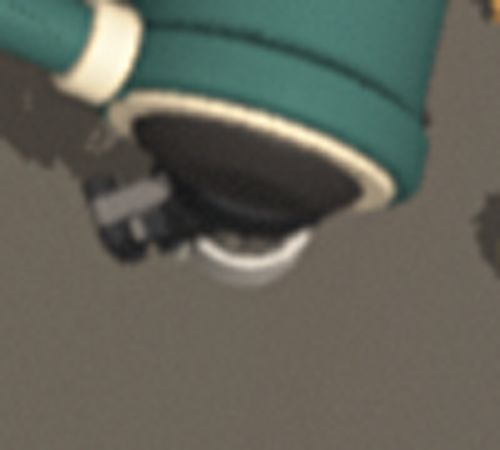

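The coarse sieve is held and lifted, with its rim at (255,260) in the crop. I carry it over the stack.

Call:
{"api": "carry_out", "payload": {
  "commands": "0 3.8 0.8 -0.5 0 0 0; 0 3.8 0.8 -0.5 0 0 0; 0 3.8 0.8 0 0 0 0; 0 3.8 0.8 0 0 0 0; 0 3.8 0.8 0 0 0 0; 0 3.8 0.8 0 0 0 0; 0 3.8 0.7 0 0 0 0; 0 3.8 0.7 0 0 0 0; 0 0 0 0 0 0 0; 0 0 0 0 0 0 0; 0 0 0 0 0 0 0"
}}

```text
t: 14.7
ee_pos: [0.5226, -0.0154, 0.3345]
tool_rot: [-0.001, 0.707, 0.707, -0.001]
force: [0.6, -0.1, 0.2]
finger_gap: 0.696
grip_force: 53.9
```

```bash
python3 - <<'E'
from h import *
np.set_printoptions(precision=4,suppress=True)
s=ctrl.read_state();print(s["ee_pos"],s["finger_gap"])
a=grab("side"); np.savez("side2.npz",**a)
for zl,zh in((.175,.20),(.088,.1)): print(rim(a,(.522,-.0135),zl,zh,rad=.034))
save(a,"pics/c5.png",(190,130,300,240),5)
W=world(a).reshape(-1,3); p=W[np.hypot(W[:,0]-.522,W[:,1]+.0135)<.04]; print(np.histogram(p[:,2],bins=np.arange(.06,.23,.01)))
E
```

```text
[ 0.5226 -0.0154  0.3345] 0.695899246796092
(array([ 0.5203, -0.0153]), 155, np.float64(0.1883219608365989), np.float64(0.0014277139008662444))
(array([ 0.5207, -0.0142]), 71, np.float64(0.09540660811686974), np.float64(0.0011248230110578444))
(array([106,  38,  41,  62,   1,   0,   0,   3,  91,  90,  71,  67,  73,
        82,  12,  22]), array([0.06, 0.07, 0.08, 0.09, 0.1 , 0.11, 0.12, 0.13, 0.14, 0.15, 0.16,
       0.17, 0.18, 0.19, 0.2 , 0.21, 0.22]))
```

View pics/c5.png

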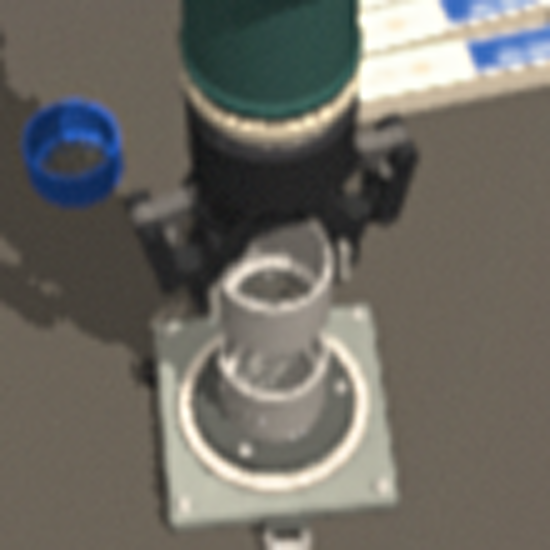

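The coarse sieve hangs upright above the fine one, with its rim at (277,280) and the fine rim at (275,375) in the crop. The offset is about 1 mm, so I lower it.

Call:
{"api": "carry_out", "payload": {
  "commands": "0 0.1 0 1 0 0 0; 0 0 0 1 0 0 0; 0 0 0 0.8 0 0 0; 0 0 0 0.6 0 0 0; 0 0 0 0.4 0 0 0; 0 0 0 0.3 0 0 0; 0 0 0 0.3 0 0 0; 0 0 0 0.2 0 0 0; 0 0 0 0.2 0 0 0; 0 0 0 0 0 0 0; 0 0 0 0 0 0 0"
}}

```text
t: 15.85
ee_pos: [0.5231, -0.0138, 0.2878]
tool_rot: [0.0, 0.707, 0.707, 0.0]
force: [0.8, 0.1, -1.2]
finger_gap: 0.693
grip_force: 53.9
```

Call:
{"api": "carry_out", "payload": {
  "commands": "0 0 0 0.2 0 0 0; 0 0 0 0.1 0 0 0; 0 0 0 0 0 0 0; 0 0 0 0 0 0 0"
}}

```text
t: 16.25
ee_pos: [0.523, -0.0138, 0.2846]
tool_rot: [-0.0, 0.707, 0.707, -0.0]
force: [0.5, -0.9, -0.9]
finger_gap: 0.693
grip_force: 53.9
```

Call:
{"api": "carry_out", "payload": {
  "commands": "0 0 0 0.2 0 0 0; 0 0 0 0.1 0 0 0; 0 0 0 0 0 0 0; 0 0 0 0 0 0 0; 0 0 0 0 0 0 0"
}}

```text
t: 16.75
ee_pos: [0.5232, -0.0138, 0.282]
tool_rot: [0.0, 0.707, 0.707, 0.0]
force: [-0.5, -0.6, 2.3]
finger_gap: 0.69
grip_force: 54.1
```

Call:
{"api": "carry_out", "payload": {
  "commands": "0 0 0 -0.15 0 0 0; 0.85 0 0 0 0 0 0; 0.85 0 0 0 0 0 0; 0.85 0 0 0 0 0 0; 0 0 0 0 0 0 0; 0 0 0 0 0 0 0; 0 0 0 0 0 0 0; 0 0 0 0 0 0 0; 0 0 0 0 0 0 0; 0 0 0 0 0 0 0",
  "squeeze": 60
}}

```text
t: 17.75
ee_pos: [0.5229, -0.0138, 0.2831]
tool_rot: [-0.0, 0.707, 0.707, -0.0]
force: [-1.1, -0.3, 0.7]
finger_gap: 0.687
grip_force: 64.0
```

Call:
{"api": "carry_out", "payload": {
  "commands": "0 0 0 0.1 0 0 0; 0 0 0 0.1 0 0 0; 0 0 0 0.1 0 0 0; 0 0 0 0.1 0 0 0; 0 0 0 0.1 0 0 0; 0 0 0 0.1 0 0 0; 0 0 0 0.1 0 0 0; 0 0 0 0 0 0 0; 0 0 0 0 0 0 0; 0 0 0 0 0 0 0"
}}

```text
t: 18.75
ee_pos: [0.523, -0.0138, 0.2767]
tool_rot: [-0.0, 0.707, 0.707, -0.0]
force: [-3.7, 0.2, 7.8]
finger_gap: 0.689
grip_force: 64.5
```

```bash
cat > chk.py <<'E'
from h import *
import sys
np.set_printoptions(precision=4,suppress=True)
F=[];Z=[]
for i in range(3):
    g=grab("side"); s=ctrl.read_state();F.append(s["force"]);Z.append(s["ee_pos"][2])
print("F",np.mean(F,0),"z",np.mean(Z),s["finger_gap"])
W=world(g);r=np.hypot(W[...,0]-.5205,W[...,1]+.0135)
z=W[...,2];front=W[...,1]<-.02
pl=z[(r>.036)&(r<.043)&front&(z<.06)];co=z[(r>.0485)&(r<.0525)&front&(z<.06)]
print("plate",np.median(pl),len(pl),"collar",np.median(co),len(co))
save(g,sys.argv[1],(190,130,300,240),5)
E
python3 chk.py pics/c6.png; python3 - <<'E'
from h import *
for t in("side0","side2"):
    g=dict(np.load(f"{t}.npz"));W=world(g);r=np.hypot(W[...,0]-.5205,W[...,1]+.0135);z=W[...,2];front=W[...,1]<-.02
    print(t,np.median(z[(r>.036)&(r<.043)&front&(z<.06)]),np.median(z[(r>.0485)&(r<.0525)&front&(z<.06)]))
E
```

```text
F [-2.9301 -0.2082  7.461 ] z 0.27675019299274894 0.6848392654296404
plate 0.03399087729103911 91 collar 0.030844647355609656 77
side0 0.03999271136646132 0.030397445317596028
side2 0.03995528327533693 0.031210098194730362
```

The plate has sunk about 6 mm at 7.5 N, so about 3 mm remains.

Call:
{"api": "carry_out", "payload": {
  "commands": "0 0 -0.03 0.1 0 0 0; 0 0 0 0.1 0 0 0; 0 0 0 0.07 0 0 0; 0 0 0 0 0 0 0; 0 0 0 0 0 0 0; 0 0 0 0 0 0 0"
}}

```text
t: 19.5
ee_pos: [0.5229, -0.0138, 0.2745]
tool_rot: [0.0, 0.707, 0.707, 0.0]
force: [-4.1, 1.2, 9.2]
finger_gap: 0.69
grip_force: 64.7
```

```bash
python3 chk.py pics/c7.png
```

```text
F [-3.476   0.574   8.6975] z 0.2745395357444401 0.6857452927290721
plate 0.03104610691778964 89 collar 0.031221503755949398 86
```

View pics/c7.png

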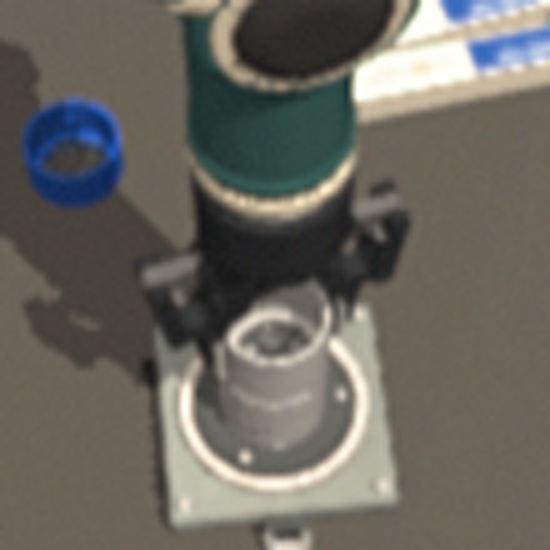

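The stack is nested, with its seam at (270,400) and the plate ring level with the collar. A last numeric check covers nest height and tilt, and that the bystanders haven't moved.

```bash
python3 - <<'E'
from h import *
np.set_printoptions(precision=4,suppress=True)
g=grab("side");W=world(g);r=np.hypot(W[...,0]-.5205,W[...,1]+.0135);z=W[...,2]
m=(r>.0265)&(r<.031)&(z>.12)&(z<.142)&(W[...,1]<.0)
p=W[m];A=np.c_[p[:,0]-.5205,p[:,1]+.0135,np.ones(len(p))]
top=p[p[:,2]>.128];A=np.c_[top[:,0]-.5205,top[:,1]+.0135,np.ones(len(top))]
print(len(top),np.linalg.lstsq(A,top[:,2],rcond=None)[0],np.percentile(top[:,2],[10,50,90]))
d0=dict(np.load("side0.npz"));print("moved?",[int(np.abs(d0["image"][v-12:v+12,u-12:u+12].astype(int)-g["image"][v-12:v+12,u-12:u+12]).mean()) for u,v in((180,181),(324,267),(329,320),(204,160))])
E
```

```text
51 [0.0321 0.0284 0.1331] [0.1298 0.1326 0.1355]
moved? [10, 3, 3, 16]
```

```bash
python3 -c "
from cell import ctrl
print(ctrl.read_state()['force']); print(ctrl.job_done())"
```

```text
[-3.02246405 -0.76321303  8.83401826]
the job is handed in; nothing more can be done
None
```

I handed the job in with both sieves nested upright and home on the pan, fine then coarse, and the arm still gripping and holding the plate flush with the collar (about 8.9 mm of travel, a push of about 9 N); one wrong-way move early on pressed the fine sieve into the table at 36 N, within limits, before I regripped it.

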